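# Draw the orange transport lock out of a printer's drive guard

## Task

Two transport locks stand in the openings of the printer drive unit's guard plate, each turned so that its foot is caught beneath the plate. Take out the orange one: turn it until its foot lines up with the opening, draw it straight up through the plate, and stand it upright on its foot in the blue parts tray. Leave the black lock where it is.

Things in the scene. Friction and masses are not known exactly. Their poses are not given: they have to be found in the camera images.
- orange_lock_handle (a point): Centre of the handle of the orange lock, a loose 0.16 kg upright key 120 mm tall (z up): handle 44 (x) x 16 (y) x 30 mm high, its centre 105 mm above the lock's underside; round stem 16 mm thick; foot 64 (x) x 24 (y) x 14 mm high at the bottom. It stands on the floor in the guard, stem within 4 mm of an opening's centre, its x turned 50 to 90 degrees either way from the guard's x.
- black_lock_handle (a point): Centre of the handle of the black lock, of the same shape and size as the orange one, standing loose in the guard's other opening, also turned across it. To be left alone.
- guard: Fixed grey drive unit 150 (x) x 290 (y) x 70 mm high, black motor 40 mm out from its +x side. Origin: centre of its underside, on the bench. Hollow, inner floor at 8 mm; its top is a 6 mm aluminium plate with two openings, 84 (x) x 42 mm (y), centred at x = 0, y = +65 and -65 mm. A centred foot passes when its x is within 15 degrees of the guard's x, either way round.
- tray: Blue plastic parts tray, open at the top and empty, fixed to the bench, 150 (x) x 200 (y) x 30 mm high, walls and floor 4 mm thick. Origin: centre of its underside, on the bench; z up.
Mind the look-alikes: they are no part of the job. Of the things like the part that bears orange_lock_handle, leave any that is pink; of the rest the larger one is meant.

How it is judged:
By the outcome, as a careful person would: the job done as asked, in the order asked, and still so for the second after the job is handed in, with the robot touching nothing.
It also fails if it takes over 43 s, if anything falls off the work surface, if the arm or the gripper's body presses on something with over 40 N, if the wrist force passes 120 N, or if a joint passes its speed limit or range.

## Robot

A 6-joint arm with a two-finger parallel gripper is mounted at the origin on the work surface. World frame = base frame: x ahead of the robot, y to its left, z up, the work surface at z = 0. Lengths are in mm, angles in rad, forces in N, time in s.
With the tool pointing down it reaches from about 300 to 775 mm from the base axis. Payload 14.6 kg.
Tool frame: the origin (TCP) lies at the very end of the fingers, on their centre line; the grasp point (between the pads) lies 19 mm behind it; z points along the fingers, y is the line along which they close (so a half turn about z gives the same grasp; the last joint's range is limited). The gripper opens to 94 mm and grips with 3 to 60 N. Pads are 16 mm wide; open, the fingers measure 119 mm over their backs; the gripper's body (75 mm by 177 mm) begins 78 mm behind the grasp point.
Start: joints at [-1.403, 0.3, 1.521, -0, 1.321, -0.067], TCP at [127.95, -534.9, 178.446] pointing down, gripper open.
Joint ranges: [-3.03, 3.03], [-0.79, 2.21], [0.23, 2.52], [-1.04, 4.18], [0, 3.07], [-2.55, 2.55]. Speed limits (rad/s): [2.22, 2.22, 2.57, 3.14, 3.14, 3.14].

## Interface

Orientations are given as [roll, pitch, yaw] about the fixed x, y, z axes, in that order (R = Rz(yaw) Ry(pitch) Rx(roll)).
In Python, from cell import manip, eyes, ticket gives the robot as it stands. The module is installed in compiled form; this text tells all that it offers.
- The arm moves only by the tool arm_command, never from a script. Its argument "plan" is a list of rows, each a list of 5 numbers: the opening, from -1 (shut) to 1 (fully open), then the shift along the tool's x, y, z in m, then the turn about the tool's z in rad. In form: [[jaw, dx, dy, dz, roll], ...]. A call has 1 to 20 rows; each row shifts and turns the commanded pose from where the row before left it, along the tool's axes as they then stand; what a row does not reach is not made up. A row lasts 1/8 s, in which the tool goes at most 62.5 mm and 10.7 degrees, less where a joint would pass 70% of its speed; a pose out of reach is approached as far as the arm can. A call is refused whole if a number of a shift passes 0.0625 or a number of a turn 0.188, either way. A call with a gripper value outside its range is refused whole. The fingers move at their own pace and stop on an object; "newtons" is the grip in N (left out, the last holds). Time passes only in rows, so rows that do not move let the fingers close. It gives the time, the measured TCP pose, the force, the opening and the grip force at its end, in the units of the state.
- manip.read_state(): the state, without advancing time (a new reading comes with each control period).
- eyes.camera(name): name is "side" or "top" or "wrist"; returns a dict with "img" (384x512x3 uint8, blue, green, red), "z_map" (384x512 float32, mm along the optical axis (not along the pixel's ray), 0 where there is no reading), "fx", "fy", "cx", "cy" (pixels), "eye" and "orientation" of the camera in the world. Camera axes: x right, y down, z forward; pixel columns grow to the right and rows downward; lengths in mm; the calibration is good to about 2 mm. A picture is of the moment at which its call begins.
- ticket.sign_off(): hands the job in; it is judged then, once.
The state is a dict: "clock": time; "joints": joint angles; "qd": joint speeds; "effort": joint torques, N m; "eef_pos": TCP position; "eef_rot": TCP orientation; "wrist_force": force on the tool from outside, world axes, zero at the start; "moment": the same for the moment, N m; "finger_gap": finger opening in mm; "finger_force": force on a finger pad.
Only numpy, scipy, OpenCV 4.12 (cv2) and the standard library are available. Lean on these libraries where they do the work, as an engineer would, in place of code of your own. Each camera call takes 0.05 s, during which the arm holds its last target. There are 200 camera calls.

## Working session

There is one attempt and no reset: what is moved stays moved. The work goes in short steps, Python scripts to look and compute and a tool call to move; the robot and the scene stay as the last step left them, time stands still between calls to the robot, and variables do not carry over. Pictures are saved under pics/ and viewed, at most 10 in all, crops included, and the job is handed in when it is done.

Besides the shell and the picture viewer there is one more tool, called after ">>>" by a JSON object that holds its "method" and its "body", one argument or row to a line. arm_command: Moves the arm, as the interface text tells. Its arguments: {"type":"object","properties":{"plan":{"type":"array"},"newtons":{"type":"number"}},"required":["plan"]}

```bash
mkdir -p pics
cat > h.py <<'E'
import numpy as np,cv2
from cell import manip,eyes,ticket
from scipy.spatial.transform import Rotation as R
def cam(n):
    c=eyes.camera(n)
    o=np.array(c["orientation"],float)
    c["R"]=o if o.shape==(3,3) else (R.from_euler("xyz",o).as_matrix() if o.size==3 else R.from_quat(o).as_matrix())
    c["eye"]=np.array(c["eye"],float)
    return c
def cloud(c):
    v,u=np.mgrid[:384,:512]; z=c["z_map"]
    p=np.stack([(u-c["cx"])/c["fx"]*z,(v-c["cy"])/c["fy"]*z,z],-1)
    return p@c["R"].T+c["eye"]
E
python3 - <<'E'
from h import *
print(manip.read_state())
for n in("top","side","wrist"):
    c=cam(n);print(n,c["eye"],c["orientation"],c["fx"],c["cx"])
    np.savez("pics/%s0.npz"%n,**{k:c[k] for k in c})
    cv2.imwrite(f"pics/{n}0.png",c["img"])
a=[cv2.imread(f"pics/{n}0.png") for n in("top","side")]
cv2.imwrite("pics/a0.png",cv2.resize(np.vstack(a),(400,600)))
E
```

```text
{'clock': 0.0, 'joints': array([-1.40260631e+00,  3.00463441e-01,  1.52157497e+00, -5.30600443e-06,
        1.32071222e+00, -6.65825717e-02]), 'qd': array([-9.55016721e-04,  1.01167355e-04, -1.02883303e-03, -2.45643413e-05,
        3.81589642e-04,  3.98606547e-04]), 'effort': array([-3.31394040e-04, -5.31803727e+01, -3.52736664e+01,  7.07655237e-02,
        2.44454015e-02, -1.12939072e-04]), 'eef_pos': array([ 127.89747276, -534.61924589,  177.89313844]), 'eef_rot': array([-3.14043689e+00, -7.19165213e-05,  2.34773862e-01]), 'wrist_force': array([-0.37006108,  0.22143096, -0.15935408]), 'moment': array([-0.05761696, -0.01936214,  0.01856129]), 'finger_force': 0.0, 'finger_gap': 94.00885139086508}
top [446.41450284 -12.03722579 912.54443932] [-3.04378582  0.02149402 -1.59446132] 365.9037736696814 259.89698004474997
side [341.38966387 532.74278888 800.21286583] [-2.44774570e+00 -7.76383517e-04 -2.75225177e+00] 436.3654575658644 256.91328180045593
wrist [ 203.55861631 -516.69578066  385.56869232] [ 2.87247012e+00  1.11760986e-03 -1.33467381e+00] 292.9608154431815 255.14715048169674
```

View pics/top0.png

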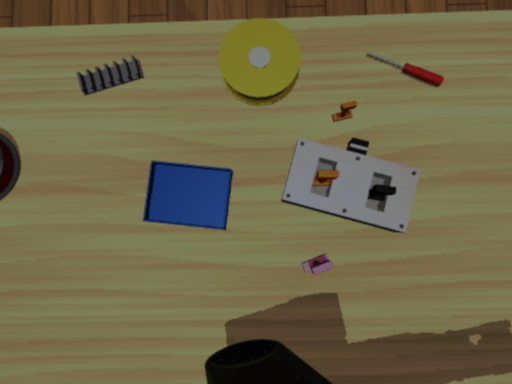

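View pics/side0.png

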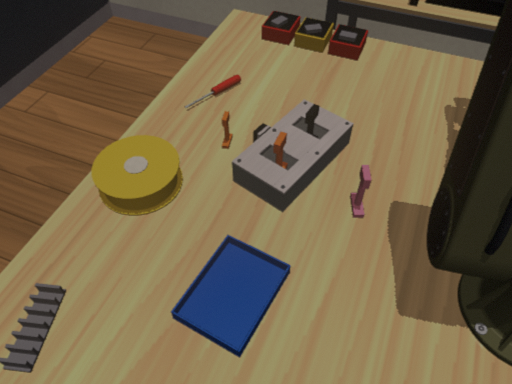

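Top view: the orange lock is in the guard at (326,178), with the black one at (382,191). The look-alikes are a small loose orange key at (345,110) and a pink one at (318,263). The larger, non-pink orange one standing in the guard fits the description. Next I'll measure it and confirm it in a crop.

Run:
```python
from h import *
c=dict(np.load("pics/top0.npz"));P=cloud(c);im=c["img"]
hsv=cv2.cvtColor(im,cv2.COLOR_BGR2HSV)
def rect(m,name):
    p=P[m]; r=cv2.minAreaRect(p[:,:2].astype(np.float32)); print(name,m.sum(),np.round(r[0],1),np.round(r[1],1),round(r[2],1),"mean",p.mean(0).round(1),"z",np.percentile(p[:,2],[2,50,98]).round(1))
box=np.zeros((384,512),bool);box[130:240,275:425]=1
z=P[...,2]
rect(box&(z>62)&(z<78)&(hsv[...,1]<60),"plate")
for n,(u0,u1) in dict(orange=(305,350),black=(362,402)).items():
    b=np.zeros_like(box);b[160:210,u0:u1]=1
    rect(b&(z>112),n)
tm=(hsv[...,0]>100)&(hsv[...,0]<125)&(hsv[...,1]>150)
tm[:, :130]=0;tm[:,250:]=0
rect(tm,"tray")
# openings
for n,(u0,u1) in dict(o=(305,345),b=(362,400)).items():
    b=np.zeros_like(box);b[152:215,u0:u1]=1
    rect(b&(z<55)&(z>0),"open"+n)
c=dict(np.load("pics/side0.npz"));
t=cv2.resize(im[90:240,270:430],None,fx=4,fy=4,interpolation=2)[:, :]
s=cv2.resize(c["img"][90:220,210:370],None,fx=3.5,fy=3.5,interpolation=2)
t=cv2.resize(t,(400,375));s=cv2.resize(s,(400,325))
s=cv2.copyMakeBorder(s,0,50,0,0,0)
cv2.imwrite("pics/crop1.png",np.hstack([t,s]))
```

```text
plate 6787 [ 544.1 -205.3] [290.6 151. ] 73.3 mean [ 542.5 -205.4   70.1] z [66.8 70.1 73.2]
orange 174 [516.8 -81.2] [ 35.3 194.2] 35.2 mean [ 554.5 -136.1  167.2] z [116.4 127.8 912.5]
black 190 [ 495.3 -147.1] [ 29.4 285.7] 14.0 mean [ 519.4 -247.   176.3] z [114.3 127.7 912.5]
tray 4853 [527.9 130. ] [302.9 146.6] 82.5 mean [535.5 184.9  11.5] z [ 0.8  4.2 30.8]
openo 552 [ 547.  -142.6] [ 65.3 139.7] 81.6 mean [ 556.1 -146.8   13.1] z [ 1.1  8.9 47.4]
openb 649 [ 558.  -291.3] [106.  148.9] 88.4 mean [ 552.8 -288.9   10.1] z [ 0.2  8.1 50.4]
```

View pics/crop1.png

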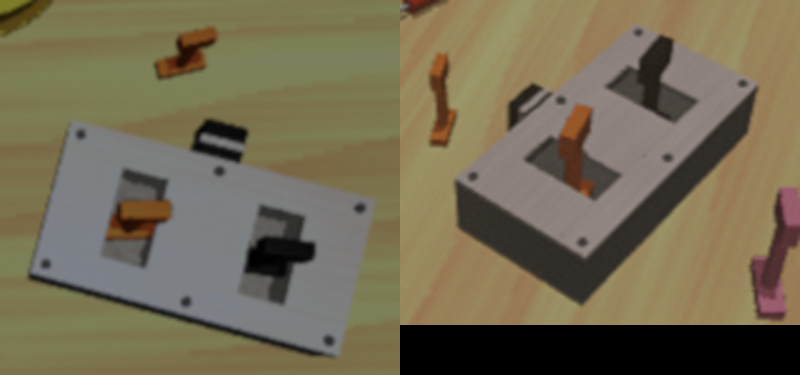

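Confirmed: the orange key in the guard, at (145,215) left and (575,140) right in the crop, is larger than the loose orange one, and neither is pink. Now its precise pose.

Run:
```python
from h import *
for n,bx in dict(top=((160,210,305,350),(160,210,362,402)),side=((120,180,265,300),(95,140,295,330))).items():
    c=dict(np.load(f"pics/{n}0.npz"));P=cloud(c);z=P[...,2]
    for b in bx:
        m=np.zeros(z.shape,bool);m[b[0]:b[1],b[2]:b[3]]=1
        m&=(z>124)&(z<133)
        p=P[m];r=cv2.minAreaRect(p[:,:2].astype(np.float32))
        e=np.linalg.svd(p[:,:2]-p[:,:2].mean(0))[2][0]
        print(n,len(p),np.round(r[0],1),np.round(r[1],1),r[2],p.mean(0).round(1),"pca",np.degrees(np.arctan2(e[1],e[0])).round(1))
c=dict(np.load("pics/top0.npz"));P=cloud(c);z=P[...,2]
h=cv2.cvtColor(c["img"],cv2.COLOR_BGR2HSV);tm=(h[...,0]>100)&(h[...,0]<125)&(h[...,1]>150)&(z>-5)&(z<40);tm[:, :130]=0;tm[:,250:]=0
p=P[tm][:,:2].astype(np.float32);print(cv2.minAreaRect(p))
```

```text
top 139 [ 561.4 -144. ] [41.4 13.8] 88.34539794921875 [ 561.2 -143.7  128. ] pca -91.4
top 152 [ 524.8 -264.7] [42.9 15.8] 80.31712341308594 [ 524.7 -264.4  128. ] pca -99.4
side 106 [ 562.8 -141.9] [47.4 16. ] 89.38616943359375 [ 562.6 -139.   127.2] pca 89.8
side 87 [ 526.1 -262.7] [44.4 16.3] 80.1486587524414 [ 526.  -260.2  127.3] pca 80.7
((534.6903076171875, 182.0974578857422), (197.7338409423828, 146.67376708984375), 82.48399353027344)
```

>>> {"method": "arm_command", "body": {
  "plan": [
    [0.2,0.0467,-0.0254,0,0],
    [0.2,0.0467,-0.0254,0,0],
    [0.2,0.0467,-0.0254,0,0],
    [0.2,0.0467,-0.0254,0,0],
    [0.2,0.0467,-0.0254,0,0],
    [0.2,0.0467,-0.0254,0,0],
    [0.2,0.0467,-0.0254,0,0],
    [0.2,0.0467,-0.0254,0,0],
    [0.2,0.0467,-0.0254,0,0],
    [0.2,0.0467,-0.0254,0,0],
    [0.2,0.0467,-0.0254,0,0],
    [0.2,0,0,0,-0.18],
    [0.2,0,0,0,-0.18],
    [0.2,0,0,0,-0.18],
    [0.2,0,0,0,-0.18],
    [0.2,0,0,0,-0.18],
    [0.2,0,0,0,-0.18],
    [0.2,0,0,0,-0.18],
    [0.2,0,0,0,-0.06],
    [0.2,0,0,0,0]
  ]
}}

```text
clock: 2.65
eef_pos: [562.5, -143.6, 178.2]
eef_rot: [-3.141, -0.0, 1.554]
wrist_force: [0.0, 0.2, 0.5]
finger_gap: 56.3
finger_force: 0.0
```

Run:
```python
from h import *
s=manip.read_state();print(s["clock"],s["eef_pos"],s["eef_rot"],s["finger_gap"],s["joints"])
c=cam("wrist");P=cloud(c);z=P[...,2];h=cv2.cvtColor(c["img"],cv2.COLOR_BGR2HSV)
o=(h[...,0]>4)&(h[...,0]<16)&(h[...,1]>150)
m=o&(z>123)&(z<134)&(np.hypot(P[...,0]-562,P[...,1]+143)<50);p=P[m]
print(c["eye"],m.sum())
if len(p): print(cv2.minAreaRect(p[:,:2].astype(np.float32)),p.mean(0))
m=(z>64)&(z<76)&(h[...,1]<60);p=P[m];print("plate",cv2.minAreaRect(p[:,:2].astype(np.float32)))
cv2.imwrite("pics/w1.png",c["img"])
```

```text
2.65 [ 562.46175852 -143.62623176  178.22886583] [-3.14116790e+00 -1.21804730e-04  1.55425682e+00] 56.323711671923505 [-3.13096234e-01  3.68570287e-01  1.43036315e+00 -7.83979814e-06
  1.34310102e+00 -2.96554985e-01]
[564.31135352 -66.2246043  385.83596149] 780
((563.2324829101562, -143.71749877929688), (43.145042419433594, 15.641253471374512), 89.32257080078125) [ 563.26217123 -142.26370337  129.25028288]
plate ((545.498291015625, -205.78187561035156), (291.1380310058594, 150.45835876464844), 73.3946533203125)
```

View pics/w1.png

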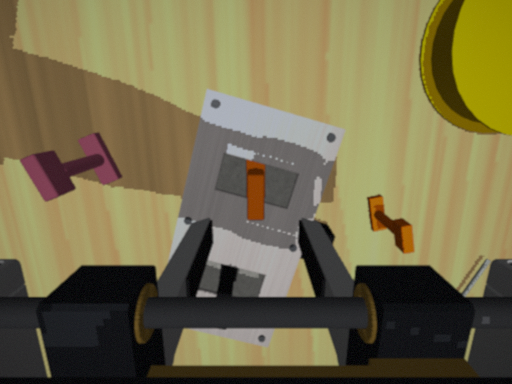

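The wrist view shows the orange handle at (256,190), centred between the fingers. Its measured pose agrees with the top view. Descend and grip.

>>> {"method": "arm_command", "body": {
  "plan": [
    [0.2,0,0,0.028,0],
    [0.2,0,0,0.028,0],
    [0.2,0,0,0.028,0],
    [0.2,0,0,0,0],
    [-0.4,0,0,0,0],
    [-0.8,0,0,0,0],
    [-0.8,0,0,0,0],
    [-0.8,0,0,0,0],
    [-0.8,0,0,0,0]
  ],
  "newtons": 35
}}

```text
clock: 3.82
eef_pos: [562.6, -143.7, 94.7]
eef_rot: [3.141, 0.0, 1.555]
wrist_force: [0.7, 0.8, 2.0]
finger_gap: 15.4
finger_force: 35.0
```

>>> {"method": "arm_command", "body": {
  "plan": [
    [-0.8,0,0,-0.004,0],
    [-0.8,0,0,0,-0.13],
    [-0.8,0,0,0,-0.13],
    [-0.8,0,0,0,-0.13],
    [-0.8,0,0,0,-0.13],
    [-0.8,0,0,0,-0.13],
    [-0.8,0,0,0,-0.13],
    [-0.8,0,0,0,-0.13],
    [-0.8,0,0,0,-0.13],
    [-0.8,0,0,0,-0.13],
    [-0.8,0,0,0,-0.13],
    [-0.8,0,0,0,0],
    [-0.8,0,0,0,0]
  ]
}}

```text
clock: 5.45
eef_pos: [562.5, -143.6, 98.5]
eef_rot: [3.142, -0.0, 2.852]
wrist_force: [-1.2, 0.1, -0.9]
finger_gap: 15.6
finger_force: 35.0
```

Run:
```python
from h import *
s=manip.read_state();print(s["joints"],s["moment"],s["wrist_force"])
for n in("top","side","wrist"):
    c=cam(n);P=cloud(c);z=P[...,2];h=cv2.cvtColor(c["img"],cv2.COLOR_BGR2HSV)
    o=(h[...,0]>4)&(h[...,0]<16)&(h[...,1]>150)&(np.hypot(P[...,0]-562,P[...,1]+143)<50)
    for lo,hi in((100,140),(5,35)):
        p=P[o&(z>lo)&(z<hi)]
        if len(p)>10: print(n,lo,len(p),cv2.minAreaRect(p[:,:2].astype(np.float32)),np.percentile(z[o&(z>lo)&(z<hi)],[50,98]))
    cv2.imwrite(f"pics/{n}2.png",c["img"])
    if n!="wrist":
        uv=((np.array([563,-143,80])-c["eye"])@c["R"]);u,v=uv[:2]/uv[2]*c["fx"]+[c["cx"],c["cy"]];print(n,u,v)
a=cv2.imread("pics/side2.png")[90:220,200:370];b=cv2.imread("pics/wrist2.png")
cv2.imwrite("pics/c2.png",np.hstack([cv2.resize(a,(400,306),interpolation=2),cv2.resize(b,(400,306))]))
```

```text
[-3.13069192e-01  4.41895881e-01  1.52039613e+00  1.72788252e-05
  1.17943104e+00 -1.59422486e+00] [ 0.00676561 -0.16735856 -0.03015692] [-1.22832825  0.12589622 -0.91997519]
top 323.7119406228103 176.3779462299051
side 100 151 ((561.4841918945312, -140.12872314453125), (21.13132095336914, 40.795108795166016), 78.78487396240234) [117.21627359 132.76797546]
side 278.96886879128704 152.57779496874016
wrist 100 1772 ((562.7994384765625, -143.5980682373047), (16.637479782104492, 43.2037353515625), 72.47338104248047) [132.8801712  134.81933806]
wrist 5 438 ((549.9732055664062, -140.02175903320312), (24.135848999023438, 36.003448486328125), 73.9441909790039) [27.18495813 32.63876661]
```

View pics/c2.png

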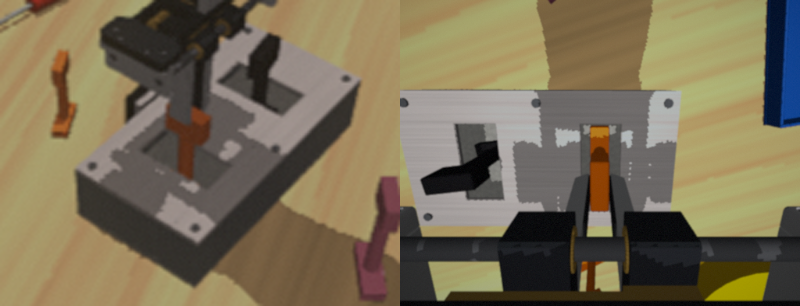

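The wrist view shows the foot and handle lined up with the opening at (598,165), and the measured yaw is within 2°. Draw it straight up.

>>> {"method": "arm_command", "body": {
  "plan": [
    [-0.8,0,0,-0.012,0],
    [-0.8,0,0,-0.014,0],
    [-0.8,0,0,-0.014,0],
    [-0.8,0,0,-0.014,0],
    [-0.8,0,0,-0.014,0],
    [-0.8,0,0,-0.014,0],
    [-0.8,0,0,-0.014,0],
    [-0.8,0,0,-0.014,0],
    [-0.8,0,0,0,0]
  ]
}}

```text
clock: 6.72
eef_pos: [563.0, -143.8, 209.6]
eef_rot: [-3.142, 0.002, 2.855]
wrist_force: [0.5, -0.2, -2.2]
finger_gap: 15.4
finger_force: 35.0
```

>>> {"method": "arm_command", "body": {
  "plan": [
    [-0.8,0.0074,0.019,0,0],
    [-0.8,0.0149,0.0381,0,0],
    [-0.8,0.0149,0.0381,0,0],
    [-0.8,0.0149,0.0381,0,0],
    [-0.8,0.0149,0.0381,0,0],
    [-0.8,0.0149,0.0381,0,0],
    [-0.8,0.0149,0.0381,0,0],
    [-0.8,0.0149,0.0381,0,0],
    [-0.8,0.0074,0.019,0,0],
    [-0.8,0,0,0,0],
    [-0.8,0,0,0.03,0],
    [-0.8,0,0,0.03,0],
    [-0.8,0,0,0.03,0],
    [-0.8,0,0,0.01,0],
    [-0.8,0,0,0,0],
    [-0.8,0,0,0,0]
  ]
}}

```text
clock: 8.72
eef_pos: [535.1, 182.2, 109.7]
eef_rot: [3.141, 0.002, 2.855]
wrist_force: [0.3, 0.1, -1.2]
finger_gap: 15.2
finger_force: 35.0
```

Run:
```python
from h import *
s=manip.read_state();e=s["eef_pos"];print(s["joints"])
for n in("top","side","wrist"):
    c=cam(n);P=cloud(c);z=P[...,2];h=cv2.cvtColor(c["img"],cv2.COLOR_BGR2HSV)
    o=(h[...,0]>4)&(h[...,0]<16)&(h[...,1]>150)&(np.hypot(P[...,0]-e[0],P[...,1]-e[1])<60)
    print(n,o.sum(),np.percentile(z[o],[1,5,50,95,99]).round(1) if o.sum() else "")
    cv2.imwrite(f"pics/{n}3.png",c["img"])
a=cv2.imread("pics/side3.png")[180:370,140:340];b=cv2.imread("pics/wrist3.png")
cv2.imwrite("pics/c3.png",np.hstack([cv2.resize(a,(400,380),interpolation=2),cv2.resize(b,(400,380))]))
```

```text
[ 2.63398625e-01  3.96404074e-01  1.55737910e+00 -2.23898676e-05
  1.18604530e+00 -1.02032869e+00]
top 2 [ 39.9  48.3 142.6 237.  245.4]
side 633 [ 31.   34.2  39.9 142.8 144.1]
wrist 2430 [ 36.2  37.6 143.6 145.4 153. ]
```

View pics/c3.png

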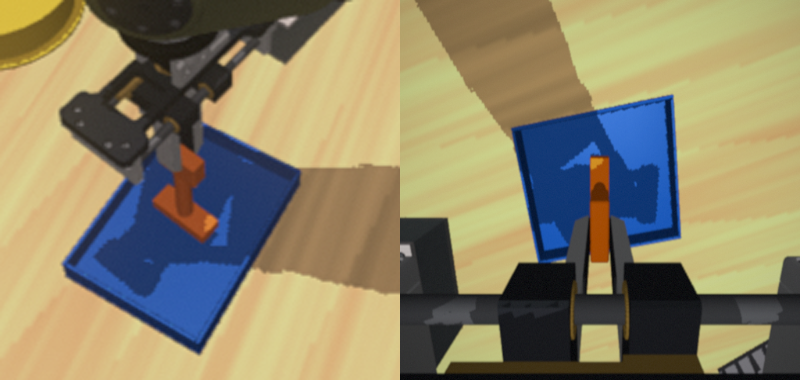

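The lock hangs upright over the tray, with its foot at (185,215) in the left crop and its underside about 23 mm up. Lower it gently.

>>> {"method": "arm_command", "body": {
  "plan": [
    [-0.8,0,0,0.008,0],
    [-0.8,0,0,0.006,0],
    [-0.8,0,0,0.002,0],
    [-0.8,0,0,0.001,0],
    [-0.8,0,0,0.001,0],
    [-0.8,0,0,0,0]
  ]
}}

```text
clock: 9.62
eef_pos: [534.7, 182.3, 90.7]
eef_rot: [3.141, 0.0, 2.855]
wrist_force: [0.4, -0.1, 0.3]
finger_gap: 15.1
finger_force: 35.0
```

>>> {"method": "arm_command", "body": {
  "plan": [
    [-0.8,0,0,0.0005,0],
    [-0.8,0,0,0.0005,0],
    [-0.8,0,0,0,0]
  ]
}}

```text
clock: 10.0
eef_pos: [535.0, 182.5, 90.7]
eef_rot: [3.141, 0.002, 2.855]
wrist_force: [-2.7, -0.3, 8.6]
finger_gap: 15.4
finger_force: 35.0
```

Contact at 8.6 N. Release slowly and rise.

>>> {"method": "arm_command", "body": {
  "plan": [
    [-0.6,0,0,0,0],
    [-0.5,0,0,0,0],
    [-0.3,0,0,0,0],
    [-0.1,0,0,0,0],
    [0.2,0,0,0,0],
    [0.2,0,0,0,0],
    [0.2,0,0,-0.01,0],
    [0.2,0,0,-0.03,0],
    [0.2,0,0,-0.04,0],
    [0.2,0,0,-0.04,0],
    [0.2,0,0,-0.03,0],
    [0.2,0,0,0,0]
  ],
  "newtons": 10
}}

```text
clock: 11.5
eef_pos: [535.2, 182.5, 242.3]
eef_rot: [3.139, 0.004, 2.855]
wrist_force: [-0.8, 0.1, -1.0]
finger_gap: 56.5
finger_force: 0.0
```

Run:
```python
from h import *
for n in("side","wrist"):
    c=cam(n);P=cloud(c);z=P[...,2];h=cv2.cvtColor(c["img"],cv2.COLOR_BGR2HSV)
    o=(h[...,0]>4)&(h[...,0]<16)&(h[...,1]>150)&(np.hypot(P[...,0]-535,P[...,1]-182)<60)
    print(n,o.sum(),np.percentile(z[o],[1,5,50,95,99]).round(1) if o.sum() else "")
    cv2.imwrite(f"pics/{n}4.png",c["img"])
cv2.imwrite("pics/c4.png",np.hstack([cv2.resize(cv2.imread(f"pics/{n}4.png"),(400,300)) for n in("side","wrist")]))
```

```text
side 754 [ 12.6  15.6  56.9 124.8 125.8]
wrist 756 [ 16.1  18.6 124.9 126.6 390. ]
```

View pics/c4.png

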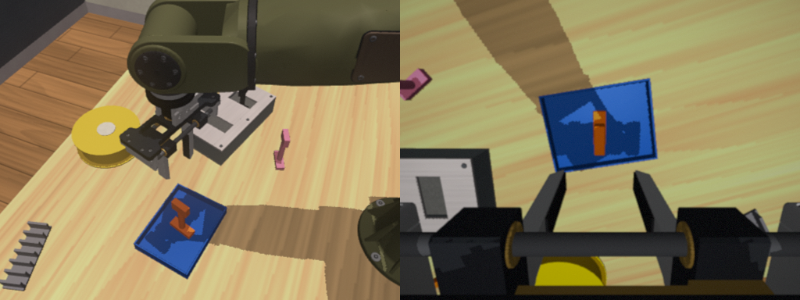

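The orange lock stands upright in the tray, at (183,218) left and (600,132) right, with its handle top at 125 mm. The gripper is clear of everything.

```bash
python3 -c "
from h import *
print(ticket.sign_off())"
```

```text
the job is handed in; nothing more can be done
None
```

The orange lock was turned into line with its opening, drawn straight up through the plate and stood upright in the blue tray; the black lock was not touched, and I handed the job in at about 11.5 s of the 43 s allowed.

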